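# Fit the probe and the double lid to a sample chamber, then take off the outer lid

## Task

First take the thin temperature probe out of its holder block and push it fully home in the terminal opening of the steel sample chamber, and let go of it. Then carry the double lid, both lids together, by the black knob of the inner lid and lower it onto the chamber until it is fully seated before letting go of the knob. Last, lift the outer lid alone, straight up by its collar, leaving the inner lid closed and undisturbed, and finish while still holding the outer lid level and still in the gripper, about 10 cm above where it sat; do not bump or knock over the bottle, the vial or the forceps.

Things in the scene. Friction and masses are not known exactly. Their poses are not given: they have to be found in the camera images.
- chamber: Fixed open round steel pot, 76 mm outside (foot 86 mm), bore 70 mm, rim 50 mm above the worktop. Origin at the centre of its underside, z up. A flat bridge 5 mm high runs out along its own -x (towards the robot, within 35 degrees) to an aluminium terminal block 36 x 36 x 34 mm, centred 85 mm from the pot's axis.
- rim (a point): Centre of the pot's mouth, level with its rim, 50 mm above the worktop.
- terminal (a point): Centre of the mouth of the terminal opening, on top of the terminal block, 34 mm above the worktop. A vertical hole, 8 mm wide, through to the worktop.
- inner_lid: Loose round steel inner lid, 140 g, standing on the worktop with the outer lid on it. Origin at the centre of its underside, z up. Heights above it: spigot 65 mm across (tapered foot) 0-10 mm, flange 76 mm across 10-15 mm, stem, black knob 30-58 mm. Seated on the chamber, the flange rests on the rim and the origin is 10 mm below the rim.
- knob (a point): Middle of the free part of the inner lid's black knob, 46 mm above that lid's origin. The knob is round, 16 mm across, and sticks up through the outer lid's collar; its top 24 mm are free to grip from above. Lifting by it lifts both lids.
- outer_lid: Loose round steel outer lid, 100 g, resting loosely on the inner lid's flange. Origin at the centre of its open underside, z up, 11 mm above the inner lid's origin while nested. Skirt and plate 86 mm across, 0-7 mm; upright collar 7-23 mm. The skirt has 2 mm to spare round the flange.
- collar (a point): Centre of the outer lid's collar at half its height, 15 mm above that lid's origin. The collar is 38 mm outside, 22 mm inside, 16 mm high, round the knob with 3 mm to spare; the knob stands 24 mm above it. Gripped across its outside, tips just above the plate, it lifts the outer lid only.
- probe: Loose thin temperature probe, 30 g nominal, upright. Origin at its tip, z along it up to the handle. Steel shaft of 6 mm diameter, 30 mm long, tapering over the last 6 mm to 2.4 mm; round grey handle of 14 mm diameter from 30 to 62 mm above the tip. It starts standing in the holder, its tip 6 mm above the worktop.
- probe_shoulder (a point): The underside of the probe's handle on its axis, 30 mm above the tip. Fully home it rests on the terminal block, at the height of the terminal's mouth.
- holder: Fixed grey plastic block 56 x 56 x 36 mm with one vertical hole 8 mm wide in the middle of its top, in which the probe stands; the handle's underside rests on its top. Origin at the centre of its underside.
- amber_bottle: amber dropper bottle, 33 mm across, 102 mm tall, black dropper top, standing; origin at the centre of its underside. Bystander.
- blue_cap_vial: small amber vial with a blue cap, 15 mm across, 41 mm tall, standing stuck to the worktop; origin at the centre of its underside. Bystander.
- forceps: fine steel forceps, 120 x 17 x 9 mm, lying flat along its own y, fixed to the worktop; origin at the centre of its underside. Bystander.
Not all that is in view belongs to the job. What is shaped like the outer_lid but orange, purple or red is not meant.

How it is judged (in metres and radians):
On the way, in this order (a step that is already met when the one before it is completed fails the run):
1. the probe is fully home in the terminal opening and let go (z of probe_shoulder in the frame of terminal below 0.003 m and horizontal distance between probe_shoulder and terminal below 0.004 m and angle between probe's own z axis and vertical below 0.12 rad and contact force between the fingers and probe below 0.05 N), for 0.2 s.
2. both lids together are seated on the chamber while the inner lid's knob is still held (z of inner_lid in the frame of rim between -0.013 and -0.007 m and horizontal distance between inner_lid and rim below 0.005 m and angle between inner_lid's own z axis and vertical below 0.06 rad and z of outer_lid in the frame of inner_lid below 0.018 m and horizontal distance between outer_lid and inner_lid below 0.006 m and contact force between the fingers and inner_lid above 0.5 N), for 0.1 s.
3. the outer lid alone is lifted clear of the inner lid, which stays seated (z of inner_lid in the frame of rim between -0.013 and -0.007 m and horizontal distance between inner_lid and rim below 0.005 m and angle between inner_lid's own z axis and vertical below 0.06 rad and z of outer_lid in the frame of inner_lid above 0.06 m and contact force between the fingers and outer_lid above 0.5 N), for 0.2 s.
At the end, for the whole second after the job is handed in: Probe home in the terminal (3 mm, 0.12 rad), let go; inner lid seated on the chamber (3 mm in height, 5 mm sideways, 0.06 rad); fingers hold the outer lid still, 7 to 15 cm above its seat, within 4 cm of the chamber axis, tilt under 0.25 rad, touching neither inner lid nor chamber (all of step 1 and z of inner_lid in the frame of rim between -0.013 and -0.007 m and horizontal distance between inner_lid and rim below 0.005 m and angle between inner_lid's own z axis and vertical below 0.06 rad and z of outer_lid in the frame of rim between 0.071 and 0.151 m and horizontal distance between outer_lid and rim below 0.04 m and contact force between the fingers and outer_lid above 0.5 N and contact force between outer_lid and inner_lid below 0.05 N and contact force between outer_lid and chamber below 0.05 N and angle between outer_lid's own z axis and vertical below 0.25 rad and linear speed of outer_lid below 0.03 m/s); the arm keeps its last pose, push and grip.
It fails at once if the outer lid comes off the inner lid while the inner lid is not seated on the chamber ((z of outer_lid in the frame of inner_lid above 0.021 m or z of outer_lid in the frame of inner_lid below 0 m) and (z of inner_lid in the frame of rim above -0.005 m or horizontal distance between inner_lid and rim above 0.006 m)).
It fails at once if the amber bottle is knocked over or pushed more than 25 mm (distance of amber_bottle from where it was at the start of the episode above 0.025 m or angle between amber_bottle's own z axis and vertical above 0.5 rad).
It fails at once if the blue-capped vial is bumped with more than 5 N (contact force between blue_cap_vial and anything else above 5 N).
It fails at once if the forceps are bumped with more than 5 N (contact force between forceps and anything else above 5 N).
It also fails if it takes over 53 s, if anything falls off the work surface, if the arm or the gripper's body presses on something with over 40 N, if the wrist force passes 120 N, or if a joint passes its speed limit or range.

## Robot

A 6-joint arm with a two-finger parallel gripper is mounted at the origin on a cart in front of the work surface, level with it; the furniture and walls round the work are solid. World frame = base frame: x ahead of the robot, y to its left, z up, the work surface at z = 0. Lengths are in mm, angles in degrees, forces in N, time in s.
With the tool pointing down it reaches from about 300 to 850 mm from the base axis. Payload 4.2 kg.
Tool frame: the origin (TCP) lies midway between the tips of the shut fingers; the grasp point (between the pads) lies pinch_z behind it (pinch_z is the distance from the TCP to the grasp point, in mm); z points along the fingers, y is the line along which they close (so a half turn about z gives the same grasp; the last joint's range is limited). The gripper opens to 91 mm and grips with 3 to 60 N. Pads are 32 mm wide; open, the fingers measure 118 mm over their backs; the gripper's body (76 mm by 178 mm) begins 60 mm behind the grasp point.
Start: joints at [-73.109, 18.312, 89.639, -0, 72.044, -1.146], TCP at [178.038, -546.759, 213.976] pointing down, gripper open.
Joint ranges: [-177.97, 177.97], [-48.28, 115.42], [12.27, 149.76], [-77.06, 257.06], [2.81, 150.46], [-146.56, 146.56]. Speed limits (degrees/s): [147.25, 147.25, 180, 180, 180, 180].

## Interface

Orientations are given as [roll, pitch, yaw] about the fixed x, y, z axes, in that order (R = Rz(yaw) Ry(pitch) Rx(roll)).
In Python, from workcell import state, grab_frame, job_done, masks_of, landmark_of, pinch_z gives the robot as it stands. The module is installed in compiled form; this text tells all that it offers.
- The arm moves only by the tool move_arm, never from a script. Its argument "plan" is a list of rows, each an object of numbers: "x", "y", "z": the shift along the tool's x, y, z in mm; "rx", "ry", "rz": the turn, a rotation vector about the tool's x, y, z in rad. A call has 1 to 10 rows; each row shifts and turns the commanded pose from where the row before left it, along the tool's axes as they then stand; what a row does not reach is not made up. A row lasts 1/10 s, in which the tool goes at most 50 mm and 8.59 degrees, less where a joint would pass 70% of its speed; a pose out of reach is approached as far as the arm can. A call is refused whole if a number of a shift passes 50 or a number of a turn 0.15, either way. A call with a gripper value outside its range is refused whole. "grip" is the opening, from 0 (shut) to 1 (fully open), set as the call begins (left out, the last holds). The fingers move at their own pace and stop on an object; "squeeze" is the grip in N (left out, the last holds). Time passes only in rows, so rows that do not move let the fingers close. It gives the time, the measured TCP pose, the force, the opening and the grip force at its end, in the units of the state.
- state(): the state, without advancing time (a new reading comes with each control period).
- grab_frame(name): name is "scene" or "top" or "wrist"; returns a dict with "img" (400x640x3 uint8, red, green, blue), "z_map" (400x640 float32, mm along the optical axis (not along the pixel's ray), 0 where there is no reading), "fx", "fy", "cx", "cy" (pixels), "dist" ([k1, k2, p1, p2, k3] as OpenCV has them; the pictures are not rectified), "rvec" (rotation vector, rad) and "tvec" (3), from world to camera coordinates, as OpenCV has them. Camera axes: x right, y down, z forward; pixel columns grow to the right and rows downward; lengths in mm; the calibration is good to about 2 mm. A picture is of the moment at which its call begins.
- job_done(): hands the job in; it is judged then, once.
Trained networks look in the newest picture that a camera, given by its name, has taken for a name from the list of things; names that differ only in an ending like _2 or _b are one class to them, and where a whole thing is asked for, a point or a joint stands for the part that bears it (a point fixed in the world has none). Each returns a list of dicts, best first, with "p" (0 to 1); they miss things now and then, are a little off and sometimes report something else, mostly with a low value. They report only what shows in the picture. A call takes as long as a camera call. They do not tell look-alikes from the thing itself.
- masks_of(camera, label): "pixels" (400x640 bool, what is visible of it) and "box" ([centre column, centre row, width, height] in pixels, round what is visible of it).
- landmark_of(camera, label): "point" ([column, row] in pixels: a listed point, or the origin of a listed thing).
The state is a dict: "time_s": time; "qpos": joint angles; "qvel": joint speeds; "effort": joint torques, N m; "ee_pos": TCP position; "ee_rot": TCP orientation; "force": force on the tool from outside, world axes, zero at the start; "torque": the same for the moment, N m; "gripper_width": finger opening in mm; "gripper_force": force on a finger pad.
Only numpy, scipy, OpenCV 4.12 (cv2) and the standard library are available. Lean on these libraries where they do the work, as an engineer would, in place of code of your own. Each camera call takes 0.05 s, during which the arm holds its last target. There are 200 camera calls.

## Working session

There is one attempt and no reset: what is moved stays moved. The work goes in short steps, Python scripts to look and compute and a tool call to move; the robot and the scene stay as the last step left them, time stands still between calls to the robot, and variables do not carry over. Pictures are saved under pics/ and viewed, at most 10 in all, crops included, and the job is handed in when it is done.

Besides the shell and the picture viewer there is one more tool, called in YAML: its name, and indented under it one key for each argument. move_arm: Moves the arm, as the interface text tells. Its arguments: {"type":"object","properties":{"plan":{"type":"array","items":{"type":"object","properties":{"x":{"type":"number"},"y":{"type":"number"},"z":{"type":"number"},"rx":{"type":"number"},"ry":{"type":"number"},"rz":{"type":"number"}}}},"grip":{"type":"number"},"squeeze":{"type":"number"}},"required":["plan"]}

```bash
mkdir -p pics; cat > h.py <<'E'
import numpy as np, cv2
from workcell import *
def cam(f):
    K=np.array([[f['fx'],0,f['cx']],[0,f['fy'],f['cy']],[0,0,1.]]);R=cv2.Rodrigues(np.array(f['rvec'],float))[0]
    return K,np.array(f['dist'],float),R,np.array(f['tvec'],float).ravel()
def ray(f,uv):
    K,d,R,t=cam(f);n=cv2.undistortPoints(np.array([[uv]],float),K,d)[0,0]
    return -R.T@t, R.T@np.array([n[0],n[1],1.])
def atz(f,uv,z):
    o,d=ray(f,uv);return o+d*(z-o[2])/d[2]
def tri(obs):
    A=np.zeros((3,3));b=np.zeros(3);P=[]
    for f,uv in obs:
        o,d=ray(f,uv);d=d/np.linalg.norm(d);M=np.eye(3)-np.outer(d,d);A+=M;b+=M@o;P.append((o,d))
    x=np.linalg.solve(A,b);return x,[float(np.linalg.norm(np.cross(x-o,d))) for o,d in P]
def cloud(f,mask=None):
    K,d,R,t=cam(f);z=f['z_map'];m=z>0
    if mask is not None:m&=mask
    v,u=np.nonzero(m);n=cv2.undistortPoints(np.stack([u,v],1).astype(float)[:,None],K,d)[:,0]
    return (np.c_[n,np.ones(len(n))]*z[m][:,None]-t)@R
def save(f,n): cv2.imwrite('pics/'+n,f['img'][...,::-1])
E
cat > a.py <<'E'
from h import *
np.set_printoptions(precision=1,suppress=True)
s=state();print(s,pinch_z if not callable(pinch_z) else pinch_z())
F={c:grab_frame(c) for c in('scene','top')}
for c in F: save(F[c],c+'1.png')
Z=dict(rim=50,terminal=34,knob=46,collar=26,probe_shoulder=36,probe=6,holder=0,amber_bottle=0,blue_cap_vial=0,forceps=0,chamber=0,inner_lid=0,outer_lid=11)
for l in Z:
    r={}
    for c in F:
        L=landmark_of(c,l);r[c]=L
        for q in L[:4]: print(l,c,round(q['p'],2),np.array(q['point']),atz(F[c],q['point'],Z[l]))
    if r['scene'] and r['top']: print('   tri',*tri([(F[c],r[c][0]['point']) for c in F]))
E
python3 a.py
```

```text
{'time_s': 0.0, 'qpos': array([-73.1,  18.4,  89.7,  -0. ,  72. ,  -1.1]), 'qvel': array([ 0.1, -0.1, -0.1, -0.1, -0.1,  0.1]), 'effort': array([ -0. , -41.2, -23.2,   0.1,   0. ,  -0. ]), 'ee_pos': array([ 177.9, -546.3,  213.1]), 'ee_rot': array([-179.9,   -0. ,   18. ]), 'force': array([0.4, 0.4, 0.2]), 'torque': array([ 0., -0.,  0.]), 'gripper_force': 0.0, 'gripper_width': 91.46936699707987} 18.8
rim scene 0.56 [311.1 181.7] [583.9  21.2  50. ]
rim top 0.81 [302.7 184. ] [586.5  26.9  50. ]
   tri [587.6  27.2  42.6] [0.23144153178319268, 0.23144153178312835]
terminal scene 0.69 [326.1 295.6] [ 466.6 -224.6   34. ]
terminal scene 0.68 [285.2 204.5] [508.4   6.1  34. ]
terminal top 0.57 [311.4 220.7] [500.2   5.4  34. ]
   tri [ 566.5   -3.  -429.8] [36.50974059361703, 36.50974059361698]
knob top 0.4 [237.1 211.1] [520.6 181.6  46. ]
knob top 0.34 [383.4 133. ] [ 716. -169.   46.]
collar scene 0.93 [257.9 159. ] [525.1 176.3  26. ]
collar scene 0.78 [350.9 230.8] [ 592.1 -123.9   26. ]
collar scene 0.7 [227.3 212.6] [394.   59.6  26. ]
collar top 0.84 [361.1 182.4] [ 596.  -115.5
[... 1453 characters left out ...]
.377131459897851, 1.3771314598977604]
chamber scene 0.96 [312.8 195.5] [587.8  22.6   0. ]
chamber scene 0.46 [311.5 179.3] [612.4  68.9   0. ]
inner_lid top 0.64 [238.  207.2] [534.9 189.7   0. ]
outer_lid scene 0.98 [227.2 215.9] [392.7  63.8  11. ]
outer_lid scene 0.64 [256.7 161.7] [523.8 184.5  11. ]
outer_lid scene 0.62 [367.9 184.4] [710.  -25.4  11. ]
outer_lid scene 0.56 [348.9 236.6] [ 586.9 -125.2   11. ]
outer_lid top 0.81 [362.5 185.2] [ 591.6 -120.7   11. ]
outer_lid top 0.68 [285.3 267.6] [387.8  67.7  11. ]
outer_lid top 0.64 [319.7 134.3] [721.7 -12.8  11. ]
outer_lid top 0.58 [236.5 215.3] [513.6 190.3  11. ]
   tri [457.5 -94.1 214.6] [98.27657815530839, 98.27657815530834]
```

View pics/scene1.png

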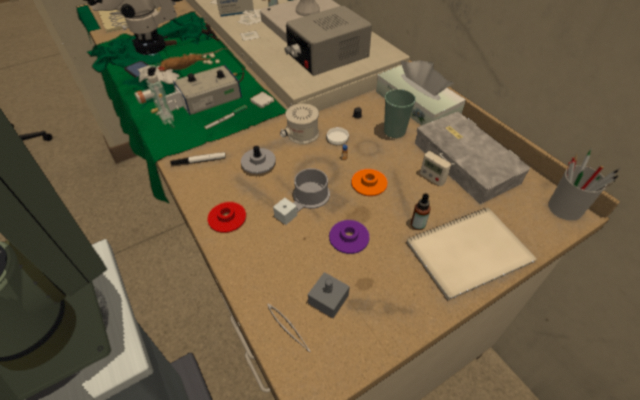

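View pics/top1.png

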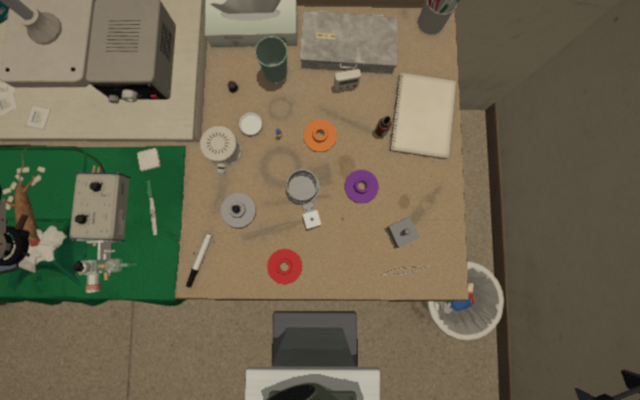

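The scene shows the nested double lid at top-camera (238,210) and scene (258,160). The pot is at top (302,185) and the terminal block at (312,220). The probe and holder are at (403,232), and the red, orange and purple lids are decoys. I'm moving towards the holder and will measure with the wrist camera.

move_arm:
  plan:
    - {"x": 40, "y": -21}
    - {"x": 40, "y": -21}
    - {"x": 40, "y": -21}
    - {"x": 40, "y": -21}
    - {"x": 40, "y": -21}
    - {"x": 40, "y": -21}
    - {"x": 40, "y": -21}
    - {"x": 0}
  grip: 0.5

```text
schema error: expected keys x, y, z, rx, ry, rz
```

```bash
cat > w.py <<'E'
import sys,pickle
from h import *
np.set_printoptions(precision=1,suppress=True)
n=sys.argv[1];ls=sys.argv[2:]
Z=dict(rim=50,terminal=34,knob=46,collar=26,probe_shoulder=36,probe=6,holder=0,chamber=0,inner_lid=0,outer_lid=11)
s=state();print(s['time_s'],s['ee_pos'],s['ee_rot'],s['gripper_width'])
f=grab_frame('wrist');save(f,n+'.png');o={'f':f}
for l in ls:
    o[l]=landmark_of('wrist',l)
    for q in o[l][:3]:print(l,round(q['p'],2),np.array(q['point']),atz(f,q['point'],Z[l]))
pickle.dump(o,open(n+'.pkl','wb'))
E
python3 w.py w1 probe_shoulder holder probe
```

```text
1.4 [ 178.  -546.8  214. ] [180.   0.  18.] 91.11437486591264
```

move_arm:
  plan:
    - {"x": 40, "y": -21, "z": 0, "rx": 0, "ry": 0, "rz": 0}
    - {"x": 40, "y": -21, "z": 0, "rx": 0, "ry": 0, "rz": 0}
    - {"x": 40, "y": -21, "z": 0, "rx": 0, "ry": 0, "rz": 0}
    - {"x": 40, "y": -21, "z": 0, "rx": 0, "ry": 0, "rz": 0}
    - {"x": 40, "y": -21, "z": 0, "rx": 0, "ry": 0, "rz": 0}
    - {"x": 40, "y": -21, "z": 0, "rx": 0, "ry": 0, "rz": 0}
    - {"x": 40, "y": -21, "z": 0, "rx": 0, "ry": 0, "rz": 0}
    - {"x": 0, "y": 0, "z": 0, "rx": 0, "ry": 0, "rz": 0}
  grip: 0.5

```text
time_s: 2.4
ee_pos: [401.8, -316.8, 214.1]
ee_rot: [-180.0, -0.1, 18.4]
force: [-0.7, -0.5, 0.6]
gripper_width: 45.7
gripper_force: 0.0
```

```bash
python3 w.py w1 probe_shoulder holder probe
```

```text
2.4 [ 401.8 -316.8  214.1] [-180.    -0.1   18.4] 45.69586343834886
probe_shoulder 0.62 [253.9 171.7] [ 390.  -232.7   36. ]
probe_shoulder 0.47 [263.2  94.9] [ 480.8 -219.    36. ]
holder 0.56 [263.5  99. ] [ 477.7 -212.8    0. ]
probe 0.71 [266.2  98. ] [ 479.7 -217.1    6. ]
```

move_arm:
  plan:
    - {"x": 24, "y": -20, "z": 0, "rx": 0, "ry": 0, "rz": 0}
    - {"x": 24, "y": -20, "z": 0, "rx": 0, "ry": 0, "rz": 0}
    - {"x": 24, "y": -20, "z": 0, "rx": 0, "ry": 0, "rz": 0}
    - {"x": 0, "y": 0, "z": 0, "rx": 0, "ry": 0, "rz": 0}

```text
time_s: 3.0
ee_pos: [449.2, -240.0, 214.0]
ee_rot: [-180.0, -0.0, 18.1]
force: [-1.2, -0.6, -0.4]
gripper_width: 45.2
gripper_force: 0.0
```

```bash
python3 w.py w2 probe_shoulder holder probe; python3 - <<'E'
from h import *;import pickle
np.set_printoptions(precision=1,suppress=True)
a,b=[pickle.load(open(n+'.pkl','rb')) for n in('w1','w2')]
for l in('probe_shoulder','probe','holder'):
  for p in a[l]:
    for q in b[l]:print(l,*tri([(a['f'],p['point']),(b['f'],q['point'])]))
f=b['f'];c=cloud(f);c=c[(abs(c[:,0]-475)<60)&(abs(c[:,1]+222)<60)]
for lo,hi in((60,80),(45,60),(30,42)):
  d=c[(c[:,2]>lo)&(c[:,2]<hi)];print(lo,len(d),d.mean(0) if len(d) else'',(d.min(0)+d.max(0))/2 if len(d) else '',d.max(0)-d.min(0) if len(d) else '')
E
```

```text
3.0 [ 449.2 -240.   214. ] [-180.    -0.    18.1] 45.15152952541031
probe_shoulder 0.51 [313.3 156.4] [ 478.4 -220.2   36. ]
probe_shoulder 0.31 [297.8 217.6] [ 397.6 -225.1   36. ]
holder 0.59 [311.8 155.1] [ 475.9 -217.8    0. ]
holder 0.26 [136.   74.3] [504.8  28.4   0. ]
probe 0.41 [313.1 155.3] [ 476.8 -219.6    6. ]
probe_shoulder [ 460.3 -241.4  200.5] [40.51860495914851, 40.51860495914848]
probe_shoulder [ 381.4 -225.2   -9.3] [1.3206764341471826, 1.3206764341473207]
probe_shoulder [ 479.9 -220.5   44.7] [0.678406078147434, 0.6784060781473885]
probe_shoulder [ 463.4 -238.5  201. ] [19.38244840174111, 19.38244840174112]
probe [ 478.7 -219.9   21. ] [0.5677151957073169, 0.567715195707352]
holder [ 477.4 -217.6   20.9] [0.5371241692512048, 0.5371241692512105]
holder [ 488.3 -326.3  543.9] [28.34587284875194, 28.345872848751796]
60 124 [ 478.2 -216.5   67.3] [ 477.8 -216.4   65.5] [13.6 13.5  7.5]
45 17 [ 483.7 -216.7   53.2] [ 482.5 -216.9   53.5] [ 5.2 13.  13. ]
30 1970 [ 478.5 -216.3   36.1] [ 477.6 -216.5   35.6] [74.1 72.4  6.3]
```

View pics/w2.png

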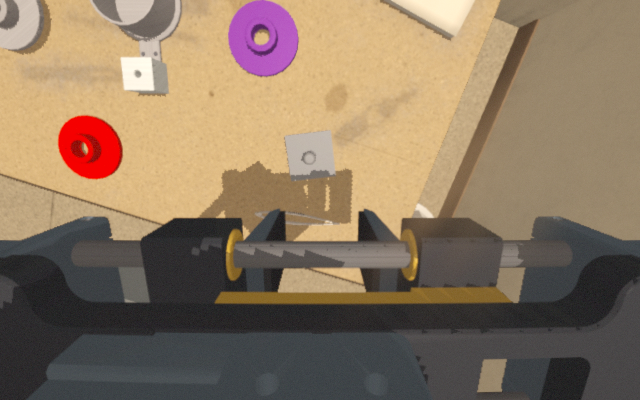

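The wrist view shows the probe at (309,157) in its holder and the terminal hole at (138,74). Depth puts the handle axis at (478,-217) with its top at 68, so I'm grasping it.

move_arm:
  plan:
    - {"x": 34.5, "y": -13, "z": 0, "rx": 0, "ry": 0, "rz": 0}
    - {"x": 0, "y": 0, "z": 40, "rx": 0, "ry": 0, "rz": 0}
    - {"x": 0, "y": 0, "z": 40, "rx": 0, "ry": 0, "rz": 0}
    - {"x": 0, "y": 0, "z": 40, "rx": 0, "ry": 0, "rz": 0}
    - {"x": 0, "y": 0, "z": 40, "rx": 0, "ry": 0, "rz": 0}
    - {"x": 0, "y": 0, "z": 12, "rx": 0, "ry": 0, "rz": 0}
    - {"x": 0, "y": 0, "z": 0, "rx": 0, "ry": 0, "rz": 0}

```text
time_s: 3.9
ee_pos: [476.1, -218.4, 40.7]
ee_rot: [-179.9, 0.2, 18.0]
force: [0.4, 0.1, -0.0]
gripper_width: 45.4
gripper_force: 0.0
```

move_arm:
  plan:
    - {"x": 0, "y": 0, "z": 0, "rx": 0, "ry": 0, "rz": 0}
    - {"x": 0, "y": 0, "z": 0, "rx": 0, "ry": 0, "rz": 0}
    - {"x": 0, "y": 0, "z": 0, "rx": 0, "ry": 0, "rz": 0}
    - {"x": 0, "y": 0, "z": 0, "rx": 0, "ry": 0, "rz": 0}
    - {"x": 0, "y": 0, "z": 0, "rx": 0, "ry": 0, "rz": 0}
  grip: 0
  squeeze: 15

```text
time_s: 4.4
ee_pos: [477.8, -217.6, 42.9]
ee_rot: [180.0, -0.1, 18.0]
force: [-1.1, 2.1, 5.3]
gripper_width: 13.7
gripper_force: 15.0
```

move_arm:
  plan:
    - {"x": 0, "y": 0, "z": -15, "rx": 0, "ry": 0, "rz": 0}
    - {"x": 0, "y": 0, "z": -30, "rx": 0, "ry": 0, "rz": 0}
    - {"x": 0, "y": 0, "z": -35, "rx": 0, "ry": 0, "rz": 0}
    - {"x": 0, "y": 0, "z": -20, "rx": 0, "ry": 0, "rz": 0}
    - {"x": 5, "y": -40, "z": 0, "rx": 0, "ry": 0, "rz": 0}
    - {"x": 5, "y": -40, "z": 0, "rx": 0, "ry": 0, "rz": 0}
    - {"x": 5, "y": -40, "z": 0, "rx": 0, "ry": 0, "rz": 0}
    - {"x": 5, "y": -40, "z": 0, "rx": 0, "ry": 0, "rz": 0}
    - {"x": 5, "y": -40, "z": 0, "rx": 0, "ry": 0, "rz": 0}
    - {"x": 0, "y": 0, "z": 0, "rx": 0, "ry": 0, "rz": 0}

```text
time_s: 5.4
ee_pos: [437.8, -16.6, 142.0]
ee_rot: [-179.9, 0.0, 18.3]
force: [0.4, -0.3, -0.3]
gripper_width: 13.4
gripper_force: 15.0
```

```bash
python3 w.py w3 terminal probe_shoulder; python3 - <<'E'
from h import *;import pickle
np.set_printoptions(precision=1,suppress=True)
a,b=[pickle.load(open(n+'.pkl','rb')) for n in('w2','w3')]
print(*tri([(a['f'],(138,74)),(b['f'],b['terminal'][0]['point'])]))
f=b['f'];c=cloud(f)
d=c[(np.hypot(c[:,0]-503,c[:,1]-5)<30)&(abs(c[:,2]-34)<3)].astype(np.float32)
print(len(d),d.mean(0),cv2.minAreaRect(d[:,:2]))
d=c[(np.hypot(c[:,0]-586,c[:,1]-25)<50)&(abs(c[:,2]-50)<2.5)].astype(np.float32)
print(len(d),cv2.fitEllipse(d[:,:2]),cv2.minEnclosingCircle(d[:,:2]))
cv2.imwrite('pics/w3c.png',cv2.resize(f['img'][0:240,160:480,::-1],None,fx=2.5,fy=2.5,interpolation=2))
E
```

```text
5.4 [437.8 -16.6 142. ] [-179.9    0.    18.3] 13.39472282810685
terminal 0.93 [322.2 124.5] [505.2   4.9  34. ]
terminal 0.72 [498.3 210.9] [ 481.  -195.1   34. ]
probe_shoulder 0.95 [323.3 232.8] [402.3 -30.5  36. ]
[505.9   4.9  33. ] [0.6840016697324397, 0.6840016697322715]Traceback (most recent call last):
  File "<stdin>", line 7, in <module>
cv2.error: OpenCV(4.12.0) /io/opencv/modules/imgproc/src/convhull.cpp:143: error: (-215:Assertion failed) total >= 0 && (depth == CV_32F || depth == CV_32S) in function 'convexHull'
```

```bash
python3 - <<'E'
from h import *;import pickle
np.set_printoptions(precision=1,suppress=True)
b=pickle.load(open('w3.pkl','rb'))
f=b['f'];c=cloud(f)
print('shoulder',atz(f,b['probe_shoulder'][0]['point'],135))
s=c[(np.hypot(c[:,0]-438,c[:,1]+16.6)<15)&(c[:,2]<133)&(c[:,2]>100)]
print('shaft',len(s),[(z,s[abs(s[:,2]-z)<3].mean(0)) for z in(108,115,122,129) if (abs(s[:,2]-z)<3).any()])
d=np.ascontiguousarray(c[(np.hypot(c[:,0]-505,c[:,1]-5)<30)&(abs(c[:,2]-34)<3)][:,:2],dtype=np.float32)
print(len(d),cv2.minAreaRect(d))
d=np.ascontiguousarray(c[(np.hypot(c[:,0]-586,c[:,1]-25)<50)&(abs(c[:,2]-50)<2.5)][:,:2],dtype=np.float32)
print(len(d)); 
if len(d)>5:print(cv2.fitEllipse(d),cv2.minEnclosingCircle(d))
cv2.imwrite('pics/w3c.png',cv2.resize(f['img'][0:240,160:480,::-1],None,fx=2.5,fy=2.5,interpolation=2))
E
```

```text
shoulder [437.9 -18.1 135. ]
shaft 43 [(108, array([440.4, -15.2, 110.8])), (115, array([439.9, -15.6, 114.8])), (122, array([440.6, -15.8, 121.4]))]
1413 ((506.9263916015625, 4.911909103393555), (36.21017837524414, 35.804805755615234), 17.548568725585938)
684
((587.950927734375, 29.805824279785156), (72.29259490966797, 73.34148406982422), 121.09098052978516) ((587.7926635742188, 29.737308502197266), 38.106441497802734)
```

View pics/w3c.png

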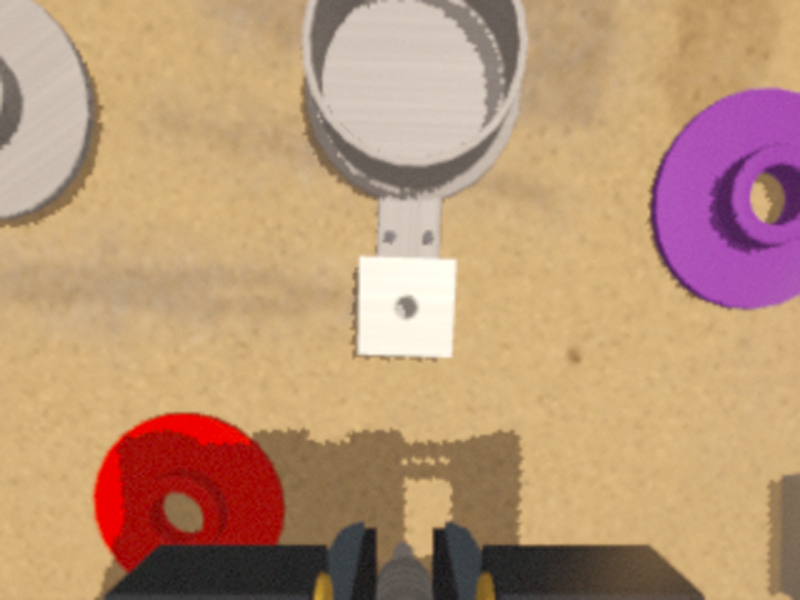

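The crop shows the terminal hole at (405,307), which is about (506,5) in world coordinates. The pot is centred at about (588,30), and the probe hangs straight below the fingers.

move_arm:
  plan:
    - {"x": 36, "y": 0.4, "z": 0, "rx": 0, "ry": 0, "rz": 0}
    - {"x": 36, "y": 0.4, "z": 0, "rx": 0, "ry": 0, "rz": 0}
    - {"x": 0, "y": 0, "z": 31, "rx": 0, "ry": 0, "rz": 0}
    - {"x": 0, "y": 0, "z": 31, "rx": 0, "ry": 0, "rz": 0}
    - {"x": 0, "y": 0, "z": 0, "rx": 0, "ry": 0, "rz": 0}
    - {"x": 0, "y": 0, "z": 0, "rx": 0, "ry": 0, "rz": 0}

```text
time_s: 6.15
ee_pos: [508.3, 0.4, 80.0]
ee_rot: [180.0, 0.0, 17.9]
force: [-0.3, -0.3, -0.5]
gripper_width: 13.5
gripper_force: 15.0
```

```bash
python3 w.py w4 terminal probe_shoulder probe; python3 - <<'E'
from h import *;import pickle
b=pickle.load(open('w4.pkl','rb'));f=b['f']
np.set_printoptions(precision=1,suppress=True)
p=state()['ee_pos'];c=cloud(f)
s=c[(np.hypot(c[:,0]-p[0],c[:,1]-p[1])<15)&(c[:,2]<75)&(c[:,2]>37)];print(len(s),s.mean(0) if len(s) else '')
cv2.imwrite('pics/w4c.png',cv2.resize(f['img'][120:280,210:430,::-1],None,fx=3.6,fy=3.6,interpolation=2))
E
```

```text
6.15 [508.3   0.4  80. ] [180.    0.   17.9] 13.481899344715146
terminal 0.65 [316.4 218.2] [504.4   3.2  34. ]
probe_shoulder 0.78 [325.6 231.2] [496.9  -7.   36. ]
probe 0.96 [320.2 218.1] [496.8  -2.4   6. ]
53 [511.2   1.7  59. ]
```

View pics/w4c.png

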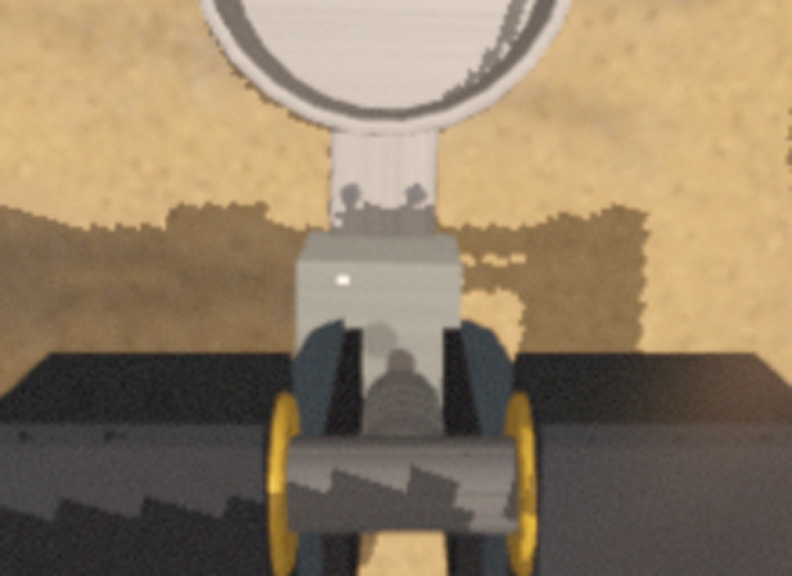

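The crop shows the hole at (380,335) left of the tip at (400,360). That is about 4.8 mm sideways, which matches the numbers, so I'm correcting by that.

move_arm:
  plan:
    - {"x": -0.6, "y": -4.8, "z": 0, "rx": 0, "ry": 0, "rz": 0}
    - {"x": 0, "y": 0, "z": 0, "rx": 0, "ry": 0, "rz": 0}
    - {"x": 0, "y": 0, "z": 0, "rx": 0, "ry": 0, "rz": 0}

```text
time_s: 6.65
ee_pos: [505.9, 6.1, 80.4]
ee_rot: [180.0, -0.0, 18.1]
force: [-0.2, 0.2, -0.4]
gripper_width: 13.5
gripper_force: 15.0
```

```bash
python3 w.py w5 terminal probe; python3 - <<'E'
from h import *;import pickle
b=pickle.load(open('w5.pkl','rb'));f=b['f']
cv2.imwrite('pics/w5c.png',cv2.resize(f['img'][180:260,265:375,::-1],None,fx=7,fy=7,interpolation=2))
E
```

```text
6.65 [505.9   6.1  80.4] [180.   -0.   18.1] 13.486731805938446
terminal 0.8 [322.  212.6] [507.9   6.   34. ]
terminal 0.71 [326.  107.4] [585.2  28.2  34. ]
probe 0.64 [321.9 217. ] [496.    2.2   6. ]
```

View pics/w5c.png

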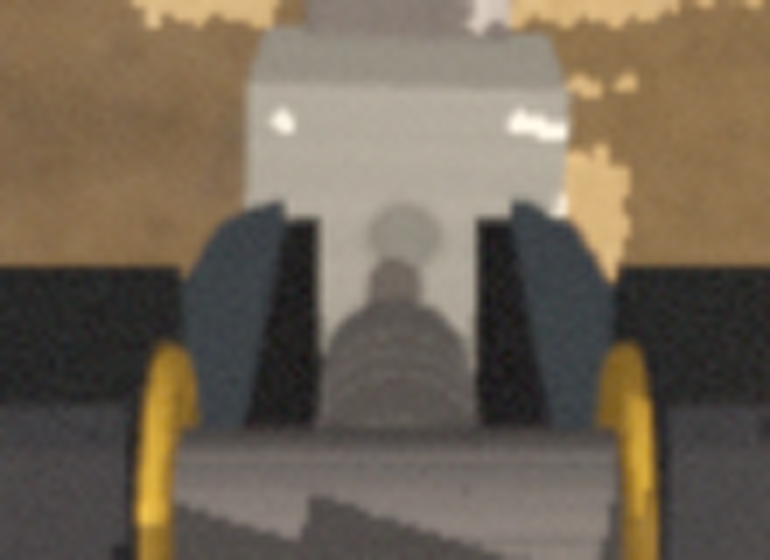

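```bash
python3 - <<'E'
from h import *;import pickle
f=pickle.load(open('w5.pkl','rb'))['f']
print('hole',atz(f,(265+405/7,180+235/7),34),'tip',atz(f,(265+396/7,180+262/7),43.5))
E
```

```text
hole [507.34448839   5.14389687  34.        ] tip [506.83601206   6.0721442   43.5       ]
```

The crop shows the hole at (405,235) and the tip at (396,262), so the tip is about 1.2 mm to the left. I'm correcting and descending.

move_arm:
  plan:
    - {"x": 0.7, "y": 1.2, "z": 0, "rx": 0, "ry": 0, "rz": 0}
    - {"x": 0, "y": 0, "z": 0, "rx": 0, "ry": 0, "rz": 0}
    - {"x": 0, "y": 0, "z": 5, "rx": 0, "ry": 0, "rz": 0}
    - {"x": 0, "y": 0, "z": 5, "rx": 0, "ry": 0, "rz": 0}
    - {"x": 0, "y": 0, "z": 5, "rx": 0, "ry": 0, "rz": 0}
    - {"x": 0, "y": 0, "z": 0, "rx": 0, "ry": 0, "rz": 0}

```text
time_s: 7.4
ee_pos: [506.2, 5.0, 63.9]
ee_rot: [-180.0, 0.1, 18.0]
force: [-0.8, 0.2, -1.9]
gripper_width: 13.8
gripper_force: 15.0
```

move_arm:
  plan:
    - {"x": 0, "y": 0, "z": 7, "rx": 0, "ry": 0, "rz": 0}
    - {"x": 0, "y": 0, "z": 7, "rx": 0, "ry": 0, "rz": 0}
    - {"x": 0, "y": 0, "z": 5, "rx": 0, "ry": 0, "rz": 0}
    - {"x": 0, "y": 0, "z": 3, "rx": 0, "ry": 0, "rz": 0}
    - {"x": 0, "y": 0, "z": 2, "rx": 0, "ry": 0, "rz": 0}
    - {"x": 0, "y": 0, "z": 0, "rx": 0, "ry": 0, "rz": 0}
    - {"x": 0, "y": 0, "z": 0, "rx": 0, "ry": 0, "rz": 0}

```text
time_s: 8.1
ee_pos: [507.1, 5.1, 41.4]
ee_rot: [180.0, -0.0, 18.0]
force: [-1.1, 1.3, 4.5]
gripper_width: 13.1
gripper_force: 15.0
```

move_arm:
  plan:
    - {"x": 0, "y": 0, "z": 2, "rx": 0, "ry": 0, "rz": 0}
    - {"x": 0, "y": 0, "z": 0, "rx": 0, "ry": 0, "rz": 0}
    - {"x": 0, "y": 0, "z": 0, "rx": 0, "ry": 0, "rz": 0}

```text
time_s: 8.4
ee_pos: [507.6, 5.2, 40.5]
ee_rot: [180.0, -0.1, 18.0]
force: [-2.5, 1.3, 12.3]
gripper_width: 13.6
gripper_force: 15.0
```

move_arm:
  plan:
    - {"x": 0, "y": 0, "z": 0, "rx": 0, "ry": 0, "rz": 0}
    - {"x": 0, "y": 0, "z": 0, "rx": 0, "ry": 0, "rz": 0}
    - {"x": 0, "y": 0, "z": 0, "rx": 0, "ry": 0, "rz": 0}
    - {"x": 0, "y": 0, "z": -30, "rx": 0, "ry": 0, "rz": 0}
    - {"x": 0, "y": 0, "z": -45, "rx": 0, "ry": 0, "rz": 0}
    - {"x": 0, "y": 0, "z": -45, "rx": 0, "ry": 0, "rz": 0}
    - {"x": -2, "y": -40, "z": -20, "rx": 0, "ry": 0, "rz": 0}
    - {"x": -2, "y": -40, "z": 0, "rx": 0, "ry": 0, "rz": 0}
    - {"x": -2, "y": -20, "z": 0, "rx": 0, "ry": 0, "rz": 0}
    - {"x": 0, "y": 0, "z": 0, "rx": 0, "ry": 0, "rz": 0}
  grip: 0.45

```text
time_s: 9.4
ee_pos: [469.2, 99.9, 178.8]
ee_rot: [-180.0, 0.0, 18.2]
force: [-0.4, -0.5, 0.1]
gripper_width: 41.1
gripper_force: 0.0
```

```bash
cat > m.py <<'E'
from h import *;import pickle,sys
np.set_printoptions(precision=1,suppress=True)
f=pickle.load(open(sys.argv[1]+'.pkl','rb'))['f'];c=cloud(f)
def disc(name,x,y,r,lo,hi):
    d=c[(np.hypot(c[:,0]-x,c[:,1]-y)<r)&(c[:,2]>lo)&(c[:,2]<hi)]
    if len(d)<6: print(name,len(d));return
    q=np.ascontiguousarray(d[:,:2],dtype=np.float32);print(name,len(d),np.median(d[:,2]),np.array(cv2.minEnclosingCircle(q)[0]),cv2.minEnclosingCircle(q)[1],q.mean(0))
disc('handle top',506,5,20,60,75);disc('rim',588,30,45,48,53)
disc('knob top',524,181,25,54,64);disc('collar top',524,181,30,31,37);disc('plate',524,181,55,15,21)
E
python3 w.py w6 knob collar probe_shoulder; python3 m.py w6
```

```text
9.4 [469.2  99.9 178.8] [-180.     0.    18.2] 41.114930284772996
knob 0.66 [268.9 114.2] [529.6 176.7  46. ]
knob 0.57 [254.7 110.7] [528.5 191.5  46. ]
collar 0.83 [263.4 113.5] [528.3 186.3  26. ]
collar 0.82 [322.5 251.2] [393.7  73.5  26. ]
collar 0.71 [529.  145.5] [ 590.1 -109.9   26. ]
probe_shoulder 0.78 [413.8 187.3] [504.3   1.3  36. ]
handle top 145 66.33482321269882 [509.    4.7] 6.85044527053833 [509.4   5.7]
rim 719 49.786749232300295 [588.2  30. ] 38.33405303955078 [590.3  29.7]
knob top 209 57.891390709740676 [529.4 186.9] 7.92457389831543 [529.5 186.4]
collar top 630 33.57911980821392 [529.3 186.6] 18.990610122680664 [529.8 185.8]
plate 3676 17.725805870835984 [529.4 186.8] 43.23095703125 [530.3 186. ]
```

move_arm:
  plan:
    - {"x": 28, "y": -21, "z": 0, "rx": 0, "ry": 0, "rz": 0}
    - {"x": 28, "y": -21, "z": 0, "rx": 0, "ry": 0, "rz": 0}
    - {"x": 27, "y": -22, "z": 0, "rx": 0, "ry": 0, "rz": 0}
    - {"x": 0, "y": 0, "z": 40, "rx": 0, "ry": 0, "rz": 0}
    - {"x": 0, "y": 0, "z": 40, "rx": 0, "ry": 0, "rz": 0}
    - {"x": 0, "y": 0, "z": 0, "rx": 0, "ry": 0, "rz": 0}
    - {"x": 0, "y": 0, "z": 0, "rx": 0, "ry": 0, "rz": 0}
    - {"x": 0, "y": 0, "z": 0, "rx": 0, "ry": 0, "rz": 0}

```text
time_s: 10.4
ee_pos: [531.2, 184.6, 101.0]
ee_rot: [180.0, -0.2, 18.0]
force: [-0.2, -0.2, -0.5]
gripper_width: 41.2
gripper_force: 0.0
```

```bash
python3 w.py w7 knob; python3 m.py w7; python3 -c "
from workcell import *
for i in range(4): grab_frame('top');print(state()['ee_pos'])"
```

```text
10.4 [531.2 184.6 101. ] [180.   -0.2  18. ] 41.174737888303696
knob 0.84 [316.7 214.1] [528.3 187.6  46. ]
handle top 79 63.38642912865989 [511.7   7.7] 5.830704689025879 [512.9   9.1]
rim 782 49.81623855779649 [588.7  29.7] 38.8369255065918 [602.   38.7]
knob top 304 57.91149191708079 [529.6 186.6] 7.8331708908081055 [529.9 186.8]
collar top 841 33.683451386685206 [529.4 186.6] 18.918167114257812 [531.7 187.3]
plate 4415 17.878276151710192 [529.4 186.7] 42.83647918701172 [535.5 187.5]
[530.66954599 184.86932148 100.92495265]
[530.35319732 184.85400771 100.59648813]
[530.09683122 184.8369595  100.26430314]
[529.85928005 184.84384936  99.96309663]
```

move_arm:
  plan:
    - {"x": 0.6, "y": -1.8, "z": 0, "rx": 0, "ry": 0, "rz": 0}
    - {"x": 0, "y": 0, "z": 30, "rx": 0, "ry": 0, "rz": 0}
    - {"x": 0, "y": 0, "z": 20, "rx": 0, "ry": 0, "rz": 0}
    - {"x": 0, "y": 0, "z": 10, "rx": 0, "ry": 0, "rz": 0}
    - {"x": 0, "y": 0, "z": 0, "rx": 0, "ry": 0, "rz": 0}
    - {"x": 0, "y": 0, "z": 0, "rx": 0, "ry": 0, "rz": 0}
    - {"x": 0, "y": 0, "z": 0, "rx": 0, "ry": 0, "rz": 0}

```text
time_s: 11.4
ee_pos: [530.3, 187.0, 40.0]
ee_rot: [180.0, -0.1, 18.0]
force: [0.4, -0.2, -0.0]
gripper_width: 41.0
gripper_force: 0.0
```

move_arm:
  plan:
    - {"x": 0, "y": 0, "z": 1.5, "rx": 0, "ry": 0, "rz": 0}
    - {"x": 0, "y": 0, "z": 0, "rx": 0, "ry": 0, "rz": 0}
    - {"x": 0, "y": 0, "z": 0, "rx": 0, "ry": 0, "rz": 0}
    - {"x": 0, "y": 0, "z": 0, "rx": 0, "ry": 0, "rz": 0}
    - {"x": 0, "y": 0, "z": 0, "rx": 0, "ry": 0, "rz": 0}
    - {"x": 0, "y": 0, "z": 0, "rx": 0, "ry": 0, "rz": 0}
  grip: 0
  squeeze: 35

```text
time_s: 12.0
ee_pos: [529.5, 186.8, 37.6]
ee_rot: [-180.0, -0.0, 18.0]
force: [0.0, 0.4, 1.7]
gripper_width: 15.1
gripper_force: 35.0
```

move_arm:
  plan:
    - {"x": 0, "y": 0, "z": -5, "rx": 0, "ry": 0, "rz": 0}
    - {"x": 0, "y": 0, "z": -10, "rx": 0, "ry": 0, "rz": 0}
    - {"x": 0, "y": 0, "z": -15, "rx": 0, "ry": 0, "rz": 0}
    - {"x": 0, "y": 0, "z": -15, "rx": 0, "ry": 0, "rz": 0}
    - {"x": 0, "y": 0, "z": -15, "rx": 0, "ry": 0, "rz": 0}
    - {"x": 0, "y": 0, "z": -15, "rx": 0, "ry": 0, "rz": 0}
    - {"x": 0, "y": 0, "z": -10, "rx": 0, "ry": 0, "rz": 0}
    - {"x": 0, "y": 0, "z": -5, "rx": 0, "ry": 0, "rz": 0}
    - {"x": 0, "y": 0, "z": 0, "rx": 0, "ry": 0, "rz": 0}

```text
time_s: 12.9
ee_pos: [529.7, 186.7, 128.0]
ee_rot: [180.0, -0.1, 18.0]
force: [-0.9, -0.2, -1.4]
gripper_width: 14.9
gripper_force: 35.0
```

move_arm:
  plan:
    - {"x": 1, "y": 12, "z": 0, "rx": 0, "ry": 0, "rz": 0}
    - {"x": 1, "y": 24, "z": 0, "rx": 0, "ry": 0, "rz": 0}
    - {"x": 1, "y": 30, "z": 0, "rx": 0, "ry": 0, "rz": 0}
    - {"x": 1, "y": 34, "z": 0, "rx": 0, "ry": 0, "rz": 0}
    - {"x": 1, "y": 30, "z": 0, "rx": 0, "ry": 0, "rz": 0}
    - {"x": 1, "y": 24, "z": 0, "rx": 0, "ry": 0, "rz": 0}
    - {"x": 1, "y": 13, "z": 0, "rx": 0, "ry": 0, "rz": 0}
    - {"x": 0, "y": 0, "z": 0, "rx": 0, "ry": 0, "rz": 0}
    - {"x": 0, "y": 0, "z": 0, "rx": 0, "ry": 0, "rz": 0}
    - {"x": 0, "y": 0, "z": 0, "rx": 0, "ry": 0, "rz": 0}

```text
time_s: 13.9
ee_pos: [587.2, 31.0, 127.2]
ee_rot: [-180.0, 0.0, 18.1]
force: [-0.4, -0.2, -2.7]
gripper_width: 14.8
gripper_force: 35.0
```

```bash
python3 -c "
from h import *
for i in range(3): f=grab_frame('scene');print(state()['ee_pos'])
cv2.imwrite('pics/s2.png',cv2.resize(f['img'][110:270,220:440,::-1],None,fx=3.6,fy=3.6,interpolation=2))"
```

```text
[587.30796053  31.14223126 127.34430195]
[587.40545164  31.08607044 127.42940587]
[587.48535014  31.01403752 127.48323436]
```

View pics/s2.png

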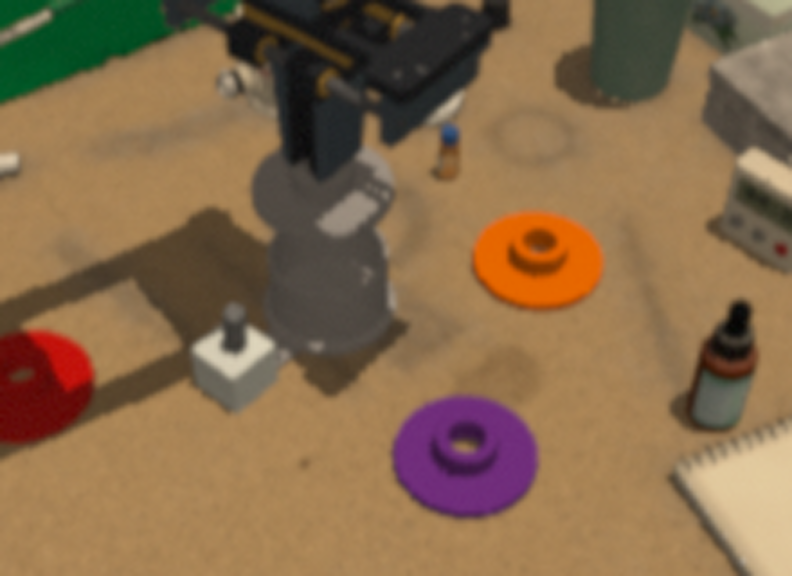

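The crop shows the probe home in the terminal at (235,330), with both lids hanging level over the pot at (325,190). I'm making a small correction and lowering.

move_arm:
  plan:
    - {"x": 0.2, "y": 1.2, "z": 0, "rx": 0, "ry": 0, "rz": 0}
    - {"x": 0, "y": 0, "z": 10, "rx": 0, "ry": 0, "rz": 0}
    - {"x": 0, "y": 0, "z": 12, "rx": 0, "ry": 0, "rz": 0}
    - {"x": 0, "y": 0, "z": 10, "rx": 0, "ry": 0, "rz": 0}
    - {"x": 0, "y": 0, "z": 5, "rx": 0, "ry": 0, "rz": 0}
    - {"x": 0, "y": 0, "z": 0, "rx": 0, "ry": 0, "rz": 0}
    - {"x": 0, "y": 0, "z": 0, "rx": 0, "ry": 0, "rz": 0}
    - {"x": 0, "y": 0, "z": 0, "rx": 0, "ry": 0, "rz": 0}

```text
time_s: 14.85
ee_pos: [588.8, 29.0, 90.9]
ee_rot: [180.0, -0.1, 18.0]
force: [-0.5, 0.4, -2.7]
gripper_width: 15.2
gripper_force: 35.0
```

move_arm:
  plan:
    - {"x": 0, "y": 0, "z": 2, "rx": 0, "ry": 0, "rz": 0}
    - {"x": 0, "y": 0, "z": 2, "rx": 0, "ry": 0, "rz": 0}
    - {"x": 0, "y": 0, "z": 2, "rx": 0, "ry": 0, "rz": 0}
    - {"x": 0, "y": 0, "z": 2, "rx": 0, "ry": 0, "rz": 0}
    - {"x": 0, "y": 0, "z": 0, "rx": 0, "ry": 0, "rz": 0}

```text
time_s: 15.35
ee_pos: [588.1, 29.0, 82.0]
ee_rot: [-180.0, 0.0, 18.0]
force: [-0.8, -0.1, -3.1]
gripper_width: 15.1
gripper_force: 35.0
```

No contact so far, and the spigot is in the bore.

move_arm:
  plan:
    - {"x": 0, "y": 0, "z": 2, "rx": 0, "ry": 0, "rz": 0}
    - {"x": 0, "y": 0, "z": 1.5, "rx": 0, "ry": 0, "rz": 0}
    - {"x": 0, "y": 0, "z": 1.5, "rx": 0, "ry": 0, "rz": 0}
    - {"x": 0, "y": 0, "z": 0, "rx": 0, "ry": 0, "rz": 0}
    - {"x": 0, "y": 0, "z": 0, "rx": 0, "ry": 0, "rz": 0}

```text
time_s: 15.85
ee_pos: [588.4, 29.0, 77.6]
ee_rot: [180.0, -0.0, 18.0]
force: [0.5, -0.1, -0.9]
gripper_width: 15.2
gripper_force: 35.0
```

move_arm:
  plan:
    - {"x": 0, "y": 0, "z": 1, "rx": 0, "ry": 0, "rz": 0}
    - {"x": 0, "y": 0, "z": 0, "rx": 0, "ry": 0, "rz": 0}
    - {"x": 0, "y": 0, "z": 0, "rx": 0, "ry": 0, "rz": 0}
    - {"x": 0, "y": 0, "z": 0, "rx": 0, "ry": 0, "rz": 0}

```text
time_s: 16.25
ee_pos: [588.4, 29.0, 77.6]
ee_rot: [180.0, -0.0, 18.0]
force: [-2.2, 0.6, 4.8]
gripper_width: 15.3
gripper_force: 35.0
```

move_arm:
  plan:
    - {"x": 0, "y": 0, "z": 0, "rx": 0, "ry": 0, "rz": 0}
    - {"x": 0, "y": 0, "z": 0, "rx": 0, "ry": 0, "rz": 0}
    - {"x": 0, "y": 0, "z": 0, "rx": 0, "ry": 0, "rz": 0}
    - {"x": 0, "y": 0, "z": 0, "rx": 0, "ry": 0, "rz": 0}
    - {"x": 0, "y": 0, "z": -20, "rx": 0, "ry": 0, "rz": 0}
    - {"x": 0, "y": 0, "z": -40, "rx": 0, "ry": 0, "rz": 0}
    - {"x": 0, "y": 0, "z": 0, "rx": 0, "ry": 0, "rz": 0}
    - {"x": 0, "y": 0, "z": 0, "rx": 0, "ry": 0, "rz": 0}
    - {"x": 0, "y": 0, "z": 0, "rx": 0, "ry": 0, "rz": 0}
  grip: 0.7

```text
time_s: 17.15
ee_pos: [587.5, 28.9, 135.4]
ee_rot: [-180.0, 0.1, 18.0]
force: [-0.5, -0.5, 0.1]
gripper_width: 63.9
gripper_force: 0.0
```

```bash
sed -i '/^disc(/d' m.py; cat >> m.py <<'E'
disc('handle top',506,5,20,60,75)
disc('knob',588,30,25,92,105);disc('collar top',588,30,30,71,77);disc('plate',588,30,55,54,61)
E
python3 w.py w8 knob; python3 m.py w8
```

```text
17.15 [587.5  28.9 135.4] [-180.     0.1   18. ] 63.85060993761415
knob 0.59 [321.7 212.2] [577.2  25.1  46. ]
handle top 132 65.93167226292971 [509.8   4.4] 6.692885398864746 [512.3   5.1]
knob 339 97.88700873967338 [588.4  28.6] 8.147931098937988 [589.1  29. ]
collar top 871 73.65349265925083 [588.1  28.8] 18.819395065307617 [590.6  29.7]
plate 5048 57.83146971800319 [588.1  28.9] 42.85477066040039 [592.5  30.3]
```

move_arm:
  plan:
    - {"x": 0, "y": 0, "z": 30, "rx": 0, "ry": 0, "rz": 0}
    - {"x": 0, "y": 0, "z": 25, "rx": 0, "ry": 0, "rz": 0}
    - {"x": 0, "y": 0, "z": 13, "rx": 0, "ry": 0, "rz": 0}
    - {"x": 0, "y": 0, "z": 0, "rx": 0, "ry": 0, "rz": 0}
    - {"x": 0, "y": 0, "z": 0, "rx": 0, "ry": 0, "rz": 0}
    - {"x": 0, "y": 0, "z": 0, "rx": 0, "ry": 0, "rz": 0}
    - {"x": 0, "y": 0, "z": 0, "rx": 0, "ry": 0, "rz": 0}

```text
time_s: 17.95
ee_pos: [589.2, 29.0, 69.6]
ee_rot: [180.0, -0.1, 18.0]
force: [0.3, 0.5, -0.4]
gripper_width: 63.8
gripper_force: 0.0
```

move_arm:
  plan:
    - {"x": 0, "y": 0, "z": 5, "rx": 0, "ry": 0, "rz": 0}
    - {"x": 0, "y": 0, "z": 3, "rx": 0, "ry": 0, "rz": 0}
    - {"x": 0, "y": 0, "z": 0, "rx": 0, "ry": 0, "rz": 0}
    - {"x": 0, "y": 0, "z": 0, "rx": 0, "ry": 0, "rz": 0}
    - {"x": 0, "y": 0, "z": 0, "rx": 0, "ry": 0, "rz": 0}

```text
time_s: 18.45
ee_pos: [588.4, 29.0, 60.5]
ee_rot: [180.0, -0.0, 18.0]
force: [0.1, -0.0, -0.4]
gripper_width: 63.9
gripper_force: 0.0
```

move_arm:
  plan:
    - {"x": 0, "y": 0, "z": 0, "rx": 0, "ry": 0, "rz": 0}
    - {"x": 0, "y": 0, "z": 0, "rx": 0, "ry": 0, "rz": 0}
    - {"x": 0, "y": 0, "z": 0, "rx": 0, "ry": 0, "rz": 0}
    - {"x": 0, "y": 0, "z": 0, "rx": 0, "ry": 0, "rz": 0}
    - {"x": 0, "y": 0, "z": 0, "rx": 0, "ry": 0, "rz": 0}
    - {"x": 0, "y": 0, "z": 0, "rx": 0, "ry": 0, "rz": 0}
  grip: 0
  squeeze: 30

```text
time_s: 19.05
ee_pos: [588.4, 29.0, 60.5]
ee_rot: [180.0, -0.0, 18.0]
force: [-0.4, 0.2, -0.1]
gripper_width: 38.8
gripper_force: 30.0
```

Gripped at 38.8 mm, which is the collar. Lifting straight up slowly, 100 mm.

move_arm:
  plan:
    - {"x": 0, "y": 0, "z": -3, "rx": 0, "ry": 0, "rz": 0}
    - {"x": 0, "y": 0, "z": -6, "rx": 0, "ry": 0, "rz": 0}
    - {"x": 0, "y": 0, "z": -10, "rx": 0, "ry": 0, "rz": 0}
    - {"x": 0, "y": 0, "z": -12, "rx": 0, "ry": 0, "rz": 0}
    - {"x": 0, "y": 0, "z": -14, "rx": 0, "ry": 0, "rz": 0}
    - {"x": 0, "y": 0, "z": -14, "rx": 0, "ry": 0, "rz": 0}
    - {"x": 0, "y": 0, "z": -14, "rx": 0, "ry": 0, "rz": 0}
    - {"x": 0, "y": 0, "z": -12, "rx": 0, "ry": 0, "rz": 0}
    - {"x": 0, "y": 0, "z": -10, "rx": 0, "ry": 0, "rz": 0}
    - {"x": 0, "y": 0, "z": -5, "rx": 0, "ry": 0, "rz": 0}

```text
time_s: 20.05
ee_pos: [588.8, 29.0, 161.9]
ee_rot: [180.0, -0.1, 18.0]
force: [0.3, 0.1, -1.8]
gripper_width: 38.4
gripper_force: 30.0
```

move_arm:
  plan:
    - {"x": 0, "y": 0, "z": 0, "rx": 0, "ry": 0, "rz": 0}
    - {"x": 0, "y": 0, "z": 0, "rx": 0, "ry": 0, "rz": 0}
    - {"x": 0, "y": 0, "z": 0, "rx": 0, "ry": 0, "rz": 0}
    - {"x": 0, "y": 0, "z": 0, "rx": 0, "ry": 0, "rz": 0}
    - {"x": 0, "y": 0, "z": 0, "rx": 0, "ry": 0, "rz": 0}
    - {"x": 0, "y": 0, "z": 0, "rx": 0, "ry": 0, "rz": 0}
    - {"x": 0, "y": 0, "z": 0, "rx": 0, "ry": 0, "rz": 0}
    - {"x": 0, "y": 0, "z": 0, "rx": 0, "ry": 0, "rz": 0}

```text
time_s: 20.85
ee_pos: [588.3, 28.9, 160.4]
ee_rot: [180.0, 0.0, 18.0]
force: [0.1, 0.4, -1.2]
gripper_width: 38.6
gripper_force: 30.0
```

```bash
python3 -c "
from h import *
f=grab_frame('scene');cv2.imwrite('pics/s3.png',cv2.resize(f['img'][100:270,220:440,::-1],None,fx=3.5,fy=3.5,interpolation=2))"
```

```text
(no output)
```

View pics/s3.png

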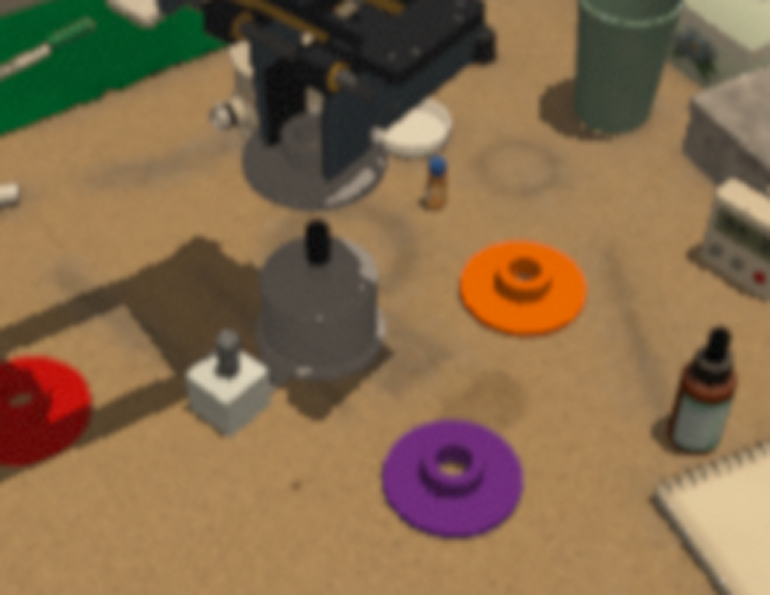

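The crop shows the outer lid held level at (315,165). The inner lid is seated on the pot with its knob at (317,240), and the probe is home at (228,355).

```bash
python3 -c "
from workcell import *
print(job_done())"
```

```text
the job is handed in; nothing more can be done
None
```

The job is handed in, with no verdict returned: in the last picture and readings the probe is home in the terminal, the inner lid is seated on the chamber, and the outer lid is held level about 10 cm above its seat.

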